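# Press the orange die into the clay extruder's die head

## Task

Fit the orange die (the one with the cross-shaped opening) into the blue carrier of the clay extruder's die head: feel for the place where both ears enter their slots between the spring clips, let it down there without dropping it, then push both ends down past the clips, firmly but without forcing, until the die lies fully home, flat and flush with the steel rails. Let go, and leave the green die, the bowl, the cup and the cutter ring where they are.

Things in the scene. Friction and masses are not known exactly. Their poses are not given: they have to be found in the camera images.
- die: orange plastic extruder die, about 0.12 kg, flat on the bench: plate 60 mm (x) by 100 mm (y), 14 mm thick, cross-shaped opening 40 mm square in the middle (the top is solid beyond 20 mm from the centre along y), one ear 24 mm (x) by 20 mm (y) by 14 mm at each y end: 140 mm overall. Origin: centre of the underside, z up. A half turn about z changes nothing.
- spare_die: green die of the same outline but with two slots for its opening; not to be used, a bystander. Same frame as the orange die.
- seat (a point): centre of the base at the height of the carrier's seat (36 mm above the bench), the face the die's underside must rest on. Rails along y on the carrier, inner faces x = +-33.5 mm, 10 mm thick, tops 14 mm above the seat, flush with a seated die: fingers on the die's sides cannot follow it down. Let go in the slot mouths, then press each end's solid top 38 mm from the centre; the hard seat at 18 to 20 N means home.
- seat_left (a point): 60 mm to +y of seat, under the ear. The carrier's slot here runs from y = 53 mm to an end wall, inner face y = 72 mm (2 mm play beyond each ear), 32 mm above the seat; jaws at |x| = 24 to 40 mm, y 53 to 72 mm, rise as high. A die that is off along y stops on wall or jaw, underside 28 to 32 mm above the seat; in the mouths it first meets the clips at 21 to 25 mm.
- seat_right (a point): 60 mm to -y of seat; its slot mirrors the other. Each slot has two sprung brass leaf clips facing across x: 35 mm apart at 31 mm above the seat, narrowing to 19 mm at 17 mm, wider again below, to catch over the top edges of the 24 mm wide ear. They yield sideways up to 5 mm; pushing an end of the die through takes up to about 10 N, less once begun. Below 10 mm the slot is 28 mm wide.
- diehead: die head, fixed to the bench: grey base 100 mm (x) by 210 mm (y); origin on the bench at its centre, z up. On it is clamped a blue carrier 94 by 166 mm that takes the die, ears along y. The carrier sits up to 9 mm off the base's centre along +y or -y; this offset is not in any pose: find it by touch or by sight. Measures along y below are from the carrier's own centre.
- bowl: white ceramic bowl, 100 mm wide, 50 mm high; bystander. Origin: centre of its foot.
- cup: blue ceramic cup, 70 mm wide, 65 mm high; bystander. Origin: centre of its foot.
- cutter: steel ring cutter, 80 mm wide, 35 mm high; bystander. Origin: centre of its underside.
Not all that is in view belongs to the job. What is shaped like the diehead but pink is not meant. Several things have the shape of the die; the one meant has the colours described above.

How it is judged:
By the outcome, as a careful person would: the job done as asked, in the order asked, and still so for the second after the job is handed in, with the robot touching nothing.
It also fails if it takes over 72 s, if anything falls off the work surface, if the arm or the gripper's body presses on something with over 40 N, if the wrist force passes 120 N, or if a joint passes its speed limit or range.

## Robot

A 7-joint arm with a two-finger parallel gripper is mounted at the origin on the work surface. World frame = base frame: x ahead of the robot, y to its left, z up, the work surface at z = 0. Lengths are in mm, angles in rad, forces in N, time in s.
With the tool pointing down it reaches from about 350 to 900 mm from the base axis. Payload 7.2 kg.
Tool frame: the origin (TCP) lies at the very end of the fingers, on their centre line; the grasp point (between the pads) lies 19 mm behind it (r.grip_point_offset is the distance from the TCP to the grasp point, in mm); z points along the fingers, y is the line along which they close (so a half turn about z gives the same grasp; the last joint's range is limited). The gripper opens to 88 mm and grips with 3 to 60 N. Pads are 20 mm wide; open, the fingers measure 115 mm over their backs; the gripper's body (75 mm by 178 mm) begins 61 mm behind the grasp point.
Start: joints at [1.175, 0.411, -0.013, 1.596, 0.006, 1.134, -0.082], TCP at [201.214, -591.728, 222.653] pointing down, gripper open.
Joint ranges: [-2.95, 2.95], [-0.29, 1.99], [-1.47, 1.44], [0.14, 2.54], [-1.03, 4.17], [0.13, 1.85], [-2.86, 2.86]. Speed limits (rad/s): [2.39, 2.39, 3.01, 3.01, 3.14, 3.14, 3.14].

## Interface

Orientations are given as a unit quaternion [w, x, y, z].
In Python, from plant import r gives the robot as it stands. Calls block until the motion is done:
- r.move_to(position, orientation): joint-space move of the TCP to a pose.
- r.movel(position, rotation=None, speed=150, threshold=None): straight line of the TCP; rotation=None keeps the orientation; speed is the mean speed in mm/s. With threshold (N) it stops when the force on the tool has changed by that much, and returns True; else False.
- r.goto_joints(angles): joint-space move.
- r.command_gripper(opening, effort=None): finger opening in mm; effort is the grip in N (None keeps the last); returns when the fingers have stopped.
- r.wait(seconds).
- r.ik(position, orientation): joint angles nearest the present ones, or None.
- r.snapshot(name): name is "side" or "top"; returns a dict with "img" (400x640x3 uint8, blue, green, red), "intrinsics" (3x3 intrinsics, pixels), "rvec" (rotation vector, rad) and "tvec" (3), from world to camera coordinates, as OpenCV has them. Camera axes: x right, y down, z forward; pixel columns grow to the right and rows downward; lengths in mm; the calibration is good to about 2 mm. A picture is of the moment at which its call begins. There is no depth.
A pose or a line that the arm cannot do raises r.IKError and nothing moves.
- r.hand_in(): hands the job in; it is judged then, once.
Trained networks look in the newest picture that a camera, given by its name, has taken for a name from the list of things; names that differ only in an ending like _2 or _b are one class to them, and where a whole thing is asked for, a point or a joint stands for the part that bears it (a point fixed in the world has none). Each returns a list of dicts, best first, with "conf" (0 to 1); they miss things now and then, are a little off and sometimes report something else, mostly with a low value. They report only what shows in the picture. A call takes as long as a camera call. They do not tell look-alikes from the thing itself.
- r.cut_out(camera, query): "pixels" (400x640 bool, what is visible of it).
- r.mark_of(camera, query): "location" ([x, y, z] in mm, in world coordinates, good to about 4 mm: a listed point, or the origin of a listed thing).
Readings, each from a call of its own:
- r.get_clock(): time.
- r.get_joint_pos(): joint angles.
- r.get_qvel(): joint speeds.
- r.get_effort(): joint torques, N m.
- r.get_tcp_pos(): TCP position.
- r.get_ee_rot(): TCP orientation.
- r.get_ft_force(): force on the tool from outside, world axes, zero at the start.
- r.get_torque(): the same for the moment, N m.
- r.get_grip_width(): finger opening in mm.
- r.get_grasp_force(): force on a finger pad.
Only numpy, scipy, OpenCV 4.12 (cv2) and the standard library are available. Lean on these libraries where they do the work, as an engineer would, in place of code of your own. Each camera call takes 0.05 s, during which the arm holds its last target. There are 200 camera calls.

## Working session

There is one attempt and no reset: what is moved stays moved. The work goes in short steps, each a Python script; the robot and the scene stay as the last script left them, time stands still between calls to the robot, and variables do not carry over. Pictures are saved under pics/ and viewed, at most 10 in all, crops included, and the job is handed in when it is done.

```bash
mkdir -p pics; ls
python3 - <<'E'
from plant import r
import cv2, numpy as np
for c in ("side","top"):
    s=r.snapshot(c); cv2.imwrite(f"pics/{c}0.png",s["img"])
    print(c,s["intrinsics"],s["rvec"],s["tvec"])
    for q in ("die","spare_die","diehead","seat","seat_left","seat_right","bowl","cup","cutter"):
        print(q,[(np.round(d["location"]),round(d["conf"],2)) for d in r.mark_of(c,q)])
print(r.get_clock(),r.get_ee_rot(),r.get_tcp_pos())
E
```

```text
pics
side [[495.69064711   0.         320.61530732]
 [  0.         495.69064711 205.88811391]
 [  0.           0.           1.        ]] [ 2.28783233 -0.2263477   0.10820033] [-565.87095253  145.82936288 1054.41954348]
die [(array([621., 410.,  -3.]), 0.7), (array([525., 276.,  -2.]), 0.6)]
spare_die [(array([ 519., -280.,   -5.]), 0.75)]
diehead [(array([569.,  28.,   0.]), 0.87), (array([571.,  26.,  35.]), 0.68), (array([ 719., -296.,    2.]), 0.67)]
seat [(array([572.,  22.,  32.]), 0.93), (array([ 523., -283.,   -1.]), 0.6), (array([ 721., -289.,   39.]), 0.55)]
seat_left [(array([ 720., -231.,   38.]), 0.85), (array([588.,  85.,  37.]), 0.58)]
seat_right [(array([558., -28.,  32.]), 0.69), (array([ 722., -356.,   38.]), 0.61)]
bowl [(array([780., 113.,  -0.]), 0.75)]
cup [(array([789., -97.,  -0.]), 0.76)]
cutter [(array([387., -18.,  -4.]), 0.71)]
top [[414.08102402   0.         322.34849486]
 [  0.         414.08102402 206.68081863]
 [  0.           0.           1.        ]] [ 2.13640389 -2.18356582  0.07138156] [ 80.26999256 576.99829467 995.48051972]
die [(array([628., 408.,   1.]), 0.86), (array([532., 281.,   1.]), 0.81)]
spare_die [(array([ 520., -279.,    1.]), 0.66)]
diehead [(array([571.,  26.,   1.]), 0.96), (array([ 721., -291.,    1.]), 0.91)]
seat [(array([576.,  29.,  34.]), 0.67), (array([ 723., -291.,   39.]), 0.64)]
seat_left [(array([588.,  84.,  38.]), 0.7), (array([ 720., -232.,   37.]), 0.59)]
seat_right [(array([ 720., -350.,   36.]), 0.72), (array([554., -33.,  36.]), 0.71)]
bowl [(array([778., 110.,   2.]), 0.65)]
cup [(array([ 786., -106.,    0.]), 0.93), (array([533., 283.,  -0.]), 0.33)]
cutter [(array([396., -19.,   1.]), 0.65), (array([530., 280.,  -2.]), 0.64)]
1.0 [ 1.89998550e-05  9.86595371e-01  1.63185705e-01 -9.31493119e-07] [ 201.21142371 -591.71613414  222.65756023]
```

View pics/side0.png

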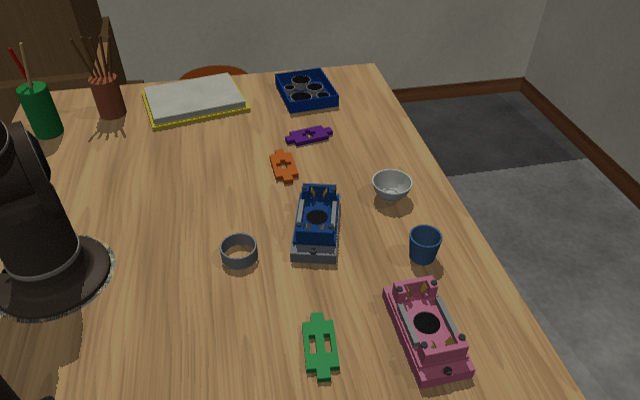

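View pics/top0.png

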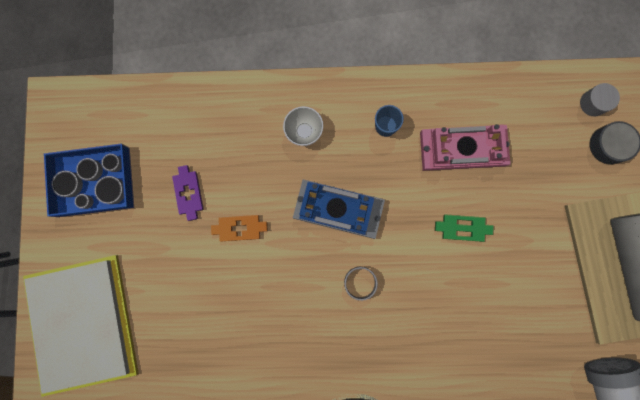

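The orange die shows at top (240,228) and side (284,165). The blue-carrier diehead is at top (340,208) and side (317,222). The purple die and the pink head are decoys. Next I measure the die and the carrier more closely.

```bash
cat > h.py <<'E'
from plant import r
import cv2, numpy as np
from scipy.spatial.transform import Rotation as R
def cam(c):
    s=r.snapshot(c); Rm=cv2.Rodrigues(np.array(s["rvec"],float))[0]
    return s["img"],np.array(s["intrinsics"]),Rm,np.array(s["tvec"],float).ravel()
def toplane(C,px,z):
    _,K,Rm,t=C; px=np.atleast_2d(px).astype(float)
    d=(Rm.T@np.linalg.inv(K)@np.c_[px,np.ones(len(px))].T).T; o=-Rm.T@t
    return o+d*((z-o[2])/d[:,2])[:,None]
def tri(C1,p1,C2,p2):
    P=[C[1]@np.c_[C[2],C[3]] for C in (C1,C2)]
    X=cv2.triangulatePoints(P[0],P[1],np.float64(p1).reshape(2,1),np.float64(p2).reshape(2,1)).ravel()
    return X[:3]/X[3]
def proj(C,X):
    return cv2.projectPoints(np.float64(X).reshape(-1,1,3),cv2.Rodrigues(C[2])[0],C[3],C[1],None)[0].reshape(-1,2)
E
python3 - <<'E'
from h import *
T,S=cam("top"),cam("side")
cen=[]
for C,(u,v) in ((T,(240,228)),(S,(284,165))):
    hsv=cv2.cvtColor(C[0],cv2.COLOR_BGR2HSV)
    m=cv2.inRange(hsv,(5,170,90),(18,255,255)); w=np.zeros_like(m); cv2.circle(w,(u,v),34,255,-1); m&=w
    p=np.argwhere(m)[:,::-1]; h=cv2.convexHull(p.astype(np.int32))
    M=cv2.moments(h); c=(M['m10']/M['m00'],M['m01']/M['m00']); cen.append(c)
    W=toplane(C,p,14)[:,:2]; rc=cv2.minAreaRect(W.astype(np.float32))
    print(len(p),c,"rect@14",rc,"mean",W.mean(0), toplane(C,[c],14)[0])
print("tri",tri(T,cen[0],S,cen[1]))
a=cv2.resize(T[0][165:250,285:395],None,fx=7,fy=7,interpolation=cv2.INTER_CUBIC); cv2.imwrite("pics/tc.png",a)
b=cv2.resize(S[0][175:270,280:355],None,fx=6,fy=6,interpolation=cv2.INTER_CUBIC); cv2.imwrite("pics/sc.png",b)
E
```

```text
847 (239.0558168704923, 227.97460018814675) rect@14 ((531.4522705078125, 278.3948974609375), (56.355167388916016, 136.99560546875), 2.3489692211151123) mean [531.42412643 277.9065025 ] [531.14835156 278.12641099  14.        ]
533 (283.2876935615322, 164.56615050258083) rect@14 ((530.3299560546875, 275.44281005859375), (59.929046630859375, 141.4302520751953), 2.8349862098693848) mean [530.50948245 273.39162631] [530.60311671 273.1987917   14.        ]
tri [531.29959641 279.16108842   9.52356377]
```

View pics/tc.png

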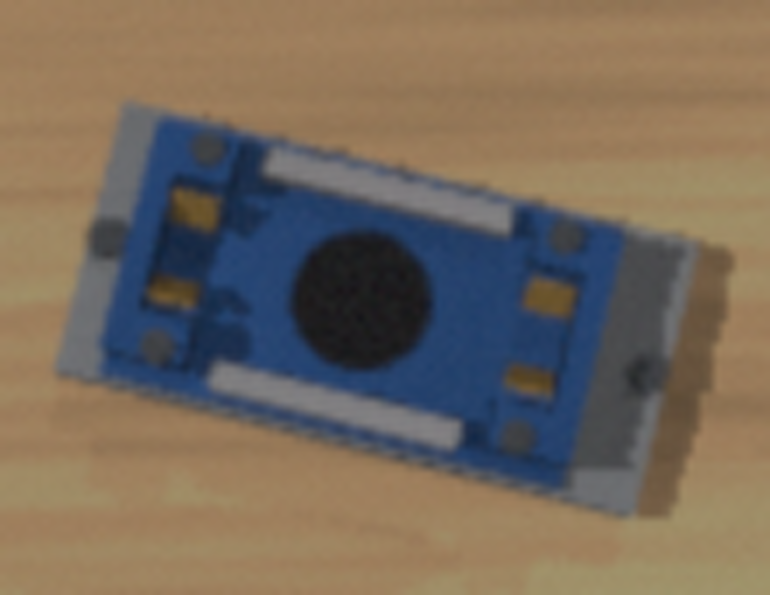

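View pics/sc.png

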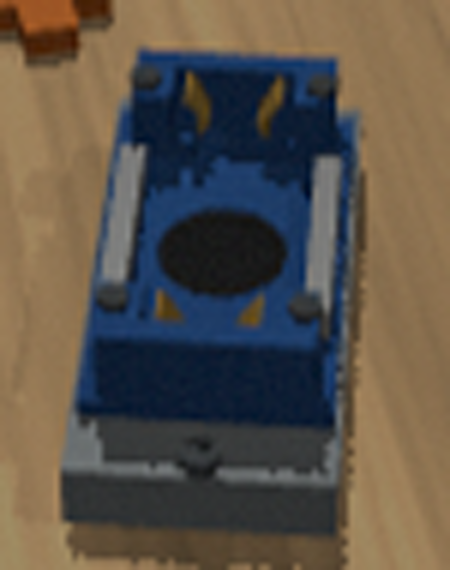

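The top crop shows the carrier shifted on the base towards -x in the image, with the rails, four bolts and the clip pairs visible. The bolts are at crop (208,148), (157,347), (567,236) and (517,435). I triangulate these and compare with the rails.

Run:
```python
from h import *
T,S=cam("top"),cam("side")
f=lambda p,k,o:(np.array(p,float)+.5)/k-.5+o
bt=f([(208,148),(157,347),(567,236),(517,435)],7,[285,165])
bs=f([(320,85),(147,78),(303,305),(112,293)],6,[280,175])
X=np.array([tri(T,a,S,b) for a,b in zip(bt,bs)]); print(X.round(1),X.mean(0))
d=(X[0]+X[1]-X[2]-X[3]); print("yaw bolts",np.degrees(np.arctan2(-d[0],d[1])))
for z in (68,70,72):print("bolts top only",z,toplane(T,bt,z).mean(0), "side",toplane(S,bs,z).mean(0))
ct=f([(158,122),(103,370),(622,238),(570,485)],7,[285,165])  # carrier wall corners 
print("walls@68",toplane(T,ct,68).round(1),toplane(T,ct,68).mean(0))
hsv=cv2.cvtColor(T[0],cv2.COLOR_BGR2HSV); m=cv2.inRange(hsv,(0,0,110),(179,60,255)); 
n,l,st,c=cv2.connectedComponentsWithStats(m[165:250,285:395]);
rc=[]
for i in range(1,n):
    if st[i,4]>40:
        p=np.argwhere(l==i)[:,::-1]+[285,165]; W=toplane(T,p,50)[:,:2]; q=cv2.minAreaRect(W.astype(np.float32)); print(st[i],q,W.mean(0))
```

```text
[[624.4  84.9  68.2]
 [558.  103.4  67.2]
 [591.3 -36.2  69. ]
 [524.6 -17.4  69.6]] [574.58272859  33.70058294  68.48852974]
yaw bolts -15.393175597843213
bolts top only 68 [575.34705907  33.56403852  68.        ] side [574.15795852  34.17197684  68.        ]
bolts top only 70 [575.15732569  33.57793872  70.        ] side [573.72703219  31.95667673  70.        ]
bolts top only 72 [574.96759231  33.59183892  72.        ] side [573.29610587  29.74137662  72.        ]
walls@68 [[635.  101.7  68. ]
 [550.5 121.9  68. ]
 [591.4 -54.9  68. ]
 [508.2 -34.9  68. ]] [571.26383603  33.44731349  68.        ]
[13 14 11 17 76] ((624.439453125, 112.86760711669922), (14.816200256347656, 41.62651443481445), 74.24652099609375) [625.46119533 113.74541953]
[ 38  20  35  13 159] ((614.1062622070312, 22.54827308654785), (85.21044158935547, 13.056225776672363), 74.47076416015625) [613.2656966   22.76064324]
[ 8 37  9 17 86] ((569.035400390625, 129.07763671875), (13.397026062011719, 39.980865478515625), 77.02490234375) [568.99201738 129.11379468]
[ 30  52  36  12 147] ((538.1119995117188, 43.68783187866211), (86.43702697753906, 9.367607116699219), 74.6942367553711) [537.97041304  43.5290188 ]
```

The carrier centre is (575.3, 33.4), yaw -15.4°; bolts and rails agree. The die is at (531.3, 278.5), yaw +2.4°. Now I grasp it.

```bash
cat >> h.py <<'E'
def q(deg): a=np.radians(deg)/2; return [0,float(np.cos(a)),float(np.sin(a)),0]
E
python3 - <<'E'
from h import *
best=None
for s in (90,-90):
    js=[r.ik(p,q(y+s)) for p,y in (([531.3,278.5,120],2.4),([575.3,33.4,110],-15.4))]
    print(s,[None if j is None else np.round(j,2) for j in js])
    if all(j is not None for j in js):
        c=max(abs(j[6]) for j in js)
        if best is None or c<best[0]: best=(c,s)
s=best[1]; open("s.txt","w").write(str(s))
r.move_to([531.3,278.5,120],q(2.4+s)); r.command_gripper(88)
print(r.get_clock())
print(r.movel([531.3,278.5,30],speed=150), r.movel([531.3,278.5,3],speed=50,threshold=5))
r.command_gripper(50,30)
print(r.get_tcp_pos(),r.get_grip_width(),r.get_grasp_force(),r.get_ft_force())
r.movel([531.3,278.5,130],speed=150)
print(r.get_clock(),r.get_grip_width(),r.get_ft_force())
C=cam("top");cv2.imwrite("pics/lift.png",cv2.resize(C[0][130:330,140:400],None,fx=3,fy=3))
E
```

```text
90 [array([ 0.18,  0.76, -1.13,  1.72,  0.75,  1.17, -1.13]), array([ 0.33,  0.53, -0.63,  1.8 ,  0.38,  0.93, -0.74])]
-90 [array([ 0.22,  0.83, -1.24,  1.71,  0.84,  1.23,  1.95]), array([ 0.67,  0.81, -1.24,  1.78,  0.83,  1.19,  2.04])]
4.6917
False False
[531.3853678  278.52739369   3.11852781] 59.74155726809225 29.99732941389084 [-0.47189171 -0.10280076  1.63889172]
7.6833 59.739971216669794 [ 0.55179335 -0.07288737 -1.01384856]
```

View pics/lift.png

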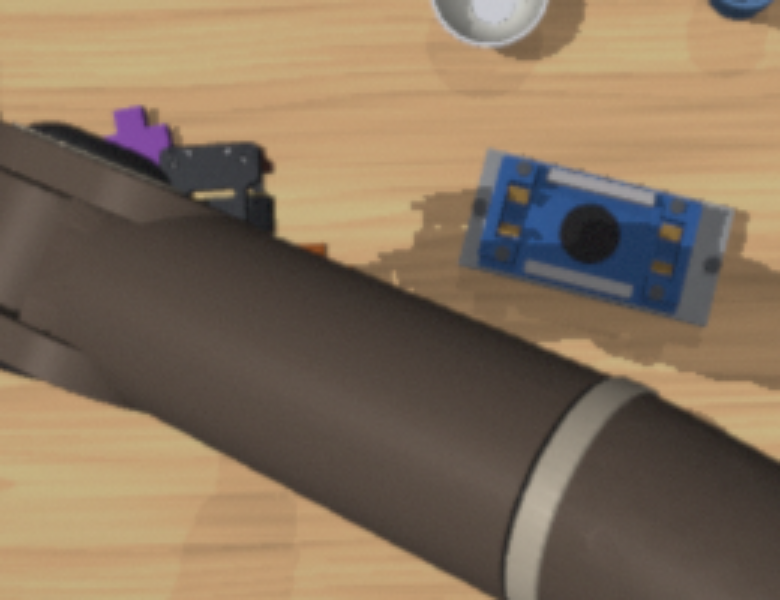

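The die is lifted and held: opening 59.7 mm, 1 N weight. The arm hides part of it. Now I feel for the mouths.

Run:
```python
from h import *
s=float(open("s.txt").read()); C=[575.3,33.4]
r.move_to(C+[115],q(-15.4+s)); r.movel(C+[80],speed=100)
print(r.get_tcp_pos(),r.get_ft_force())
print(r.movel(C+[57],speed=15,threshold=3))
print(r.get_tcp_pos(),r.get_ft_force(),r.get_torque(),r.get_grip_width(),r.get_clock())
I=cam("side");cv2.imwrite("pics/f1.png",cv2.resize(I[0][140:280,240:420],None,fx=4,fy=4))
```

```text
[574.87239241  33.92603985  79.28104616] [ 0.84055047  1.24953646 -0.80534278]
True
[574.66485269  33.54256234  60.03869762] [-0.91423404  0.24707688  2.32938809] [ 0.09885317  0.00272485 -0.21402715] 59.49316176793965 10.3917
```

View pics/f1.png

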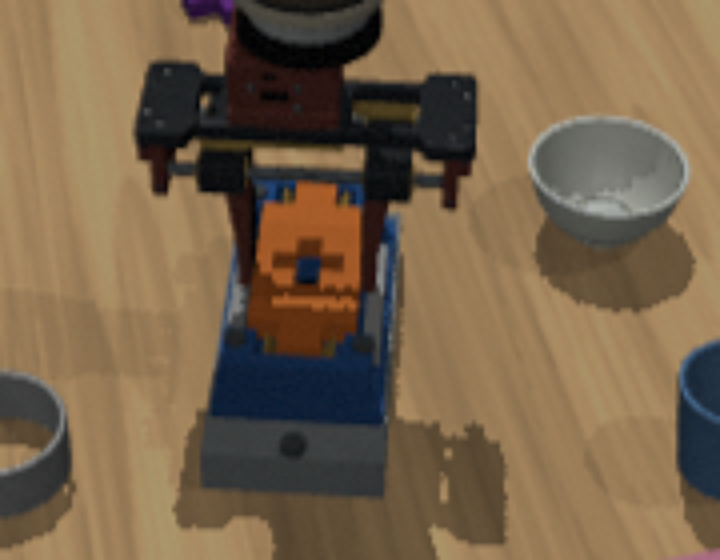

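The die met the clips at 21 mm above the seat, so both ears are in the mouths. The side view agrees: the orange die (crop 310,270) sits between the walls. I release and then press the ends in stages.

Run:
```python
from h import *
C=np.array([575.1,33.4]); u=np.array([np.sin(np.radians(15.4)),np.cos(np.radians(15.4))])
p=r.get_tcp_pos()
r.command_gripper(70); r.command_gripper(86)
r.movel([p[0],p[1],100],speed=100); r.command_gripper(0)
I=cam("side");cv2.imwrite("pics/rel.png",cv2.resize(I[0][140:280,240:420],None,fx=4,fy=4))
print(r.get_grip_width(),r.get_clock())
def press(sg,z,th,sp=15):
    P=list(C+sg*38*u)
    r.movel(P+[85],speed=100)
    h=r.movel(P+[z],speed=sp,threshold=th)
    print(sg,h,r.get_tcp_pos(),r.get_ft_force(),r.get_clock())
    return P
P=press(1,62,14); r.movel(P+[85],speed=100)
P=press(-1,62,14); r.movel(P+[85],speed=100)
I=cam("side");cv2.imwrite("pics/p1.png",cv2.resize(I[0][140:280,240:420],None,fx=4,fy=4))
```

```text
0.7590441720428905 13.2417
1 True [585.44385335  70.34652212  67.32897832] [-0.10872579  0.10884087 -0.90365582] 14.9167
-1 True [565.01512241  -3.6062672   66.37956207] [-0.52442453 -0.55144675 -0.26980299] 17.3
```

View pics/p1.png

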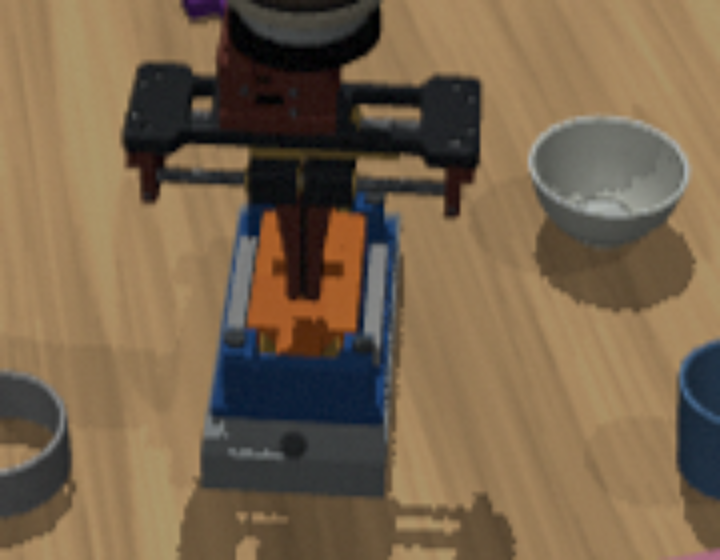

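The die lies square between the rails and is partly in. Next I press to the hard seat.

Run:
```python
from h import *
C=np.array([575.1,33.4]); u=np.array([np.sin(np.radians(15.4)),np.cos(np.radians(15.4))])
for sg,z in ((1,58),(-1,47),(1,47),(-1,47)):
    P=list(C+sg*38*u)
    r.movel(P+[75],speed=120)
    h=r.movel(P+[z],speed=14,threshold=19)
    print(sg,h,r.get_tcp_pos(),r.get_ft_force(),r.get_clock())
    r.movel(P+[75],speed=120)
    if r.get_clock()>40: break
I=cam("side");cv2.imwrite("pics/p2.png",cv2.resize(I[0][140:280,240:420],None,fx=4,fy=4))
```

```text
1 False [585.56947972  70.22015809  58.50938918] [ 0.23548217 -0.41222304  6.31927811] 19.8417
-1 True [565.40118565  -2.93769983  50.4573707 ] [-0.57123182 -0.21870005  6.73286999] 22.5333
1 True [585.21447611  70.01105338  50.47007075] [-0.20187494 -0.26628258  6.40693928] 25.3083
-1 True [565.04415371  -3.27154295  50.45686219] [-1.45854724 -0.86644641  6.76783754] 28.075
```

View pics/p2.png

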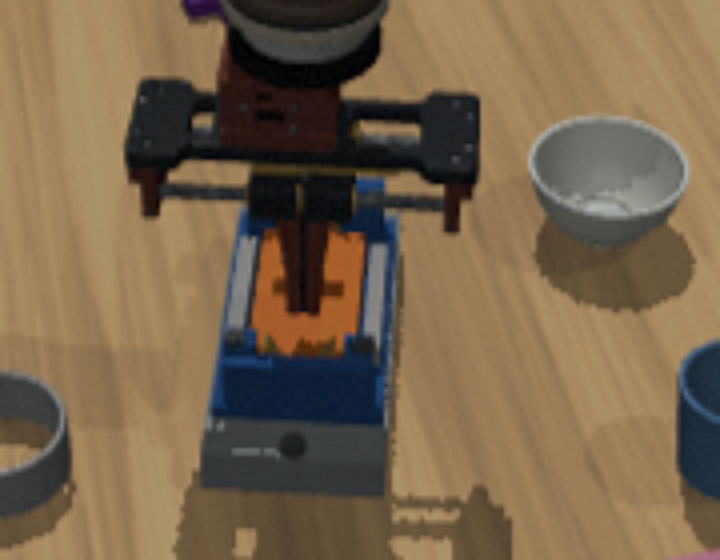

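Both ends hit hard seat at z = 50.46, which is flush with the rails. I recheck the +y end lightly, withdraw, and take one last look.

Run:
```python
from h import *
C=np.array([575.1,33.4]); u=np.array([np.sin(np.radians(15.4)),np.cos(np.radians(15.4))])
P=list(C+38*u); r.movel(P+[58],speed=100); print(r.movel(P+[47],speed=12,threshold=18),r.get_tcp_pos())
r.movel(P+[160],speed=150); r.move_to([480,-150,250],q(75)); r.wait(.3)
print(r.get_clock(),r.get_ft_force())
T=cam("top");S=cam("side")
a=cv2.resize(T[0][150:265,270:400],(520,460));b=cv2.resize(S[0][165:280,270:360],(270,345));b=cv2.copyMakeBorder(b,0,115,0,0,0)
cv2.imwrite("pics/fin.png",np.hstack([a,b]))
```

```text
True [585.19126166  69.91473616  50.46957278]
32.2917 [-0.16073336 -0.30738375  0.11933383]
```

View pics/fin.png

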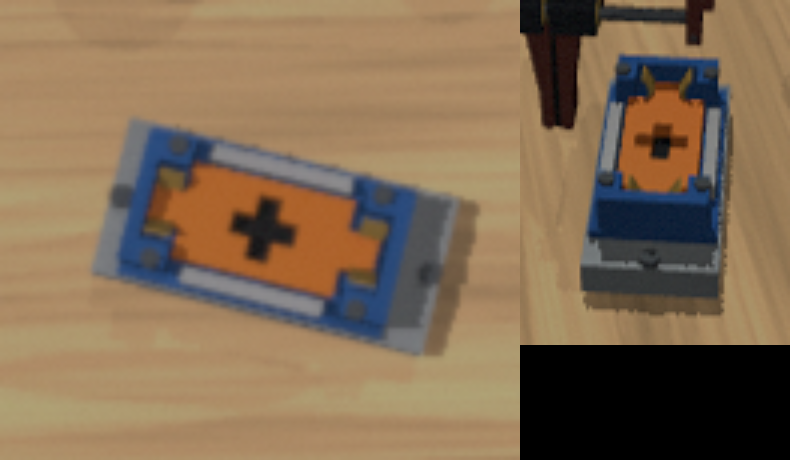

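The die lies flush between the rails, with the clips over both ears (crop 165,200 and 370,250). The gripper is clear, so I hand in.

```bash
python3 -c "
from plant import r
print(r.hand_in())"
```

```text
the job is handed in; nothing more can be done
None
```

The orange die is seated in the blue carrier, flat and flush with the rails and with the clips over both ears; I handed the job in with the gripper clear, at about 32 s of the 72 s allowed.

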